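# Lock the red parts cabinet with the T-key

## Task

Closing time at the shop counter: lock the red drawer cabinet. Take the orange-handled T-key off its post, lower it gently down the shaft in the top of the red cabinet until it sits over the square brass stem at the bottom, turn it clockwise (seen from above) to the stop, and leave the key standing upright in the shaft. Leave the lock of the white cabinet alone.

Things in the scene. Friction and masses are not known exactly. Their poses are not given: they have to be found in the camera images.
- tkey: Loose steel T-key, 0.3-0.6 kg, 188 tall, upright over a 24 square post 30 high on a fixed stand: lift 35+ to free. Origin: centre of underside; z up. Orange crossbar 110 (x) x 14 (y) x 16, its centre 180 straight above origin; 14 dia rod below it; at the foot a square socket open downwards, 48 outside, 40 inside, 44 deep, sides along x, y. The slim blue-barred hex key is not needed. Sizes in mm.
- red_stem (a point): Centre of the brass stem at shaft-floor level in the red-topped cabinet; turns with the stem, z up, x and y square to its flats. Stem 30 mm square, 22 tall, then a cone to 14 dia at 32. The key's socket fits over it in any of 4 quarter positions, 5 mm play a side, rim resting on the floor. Shaft 88 x 88 mm, 113 deep, mouth at the cabinet's top, 125 above the counter. Cabinet fixed, 150 x 170.
- red_lock (a joint): Turn of the red cabinet's stem in rad, growing clockwise seen from above: 0 to 0.2 at the start (unlocked), stop at 0.85 (locked). Turns easily (about 0.1 N m) and stays where left. Owing to the play the key turns up to about 0.45 rad before it takes the stem along.
- white_lock (a joint): The same for the identical cabinet with white plates round its shaft mouth and white drawer fronts; 0 to 0.1 rad at the start, to be left as it is.
Things that resemble listed ones, but are neither listed nor needed, are in the scene too. There is more than one size of the tkey; the one meant has the size given above.

How it is judged:
On the way, in this order (a step that is already met when the one before it is completed fails the run):
1. the T-key's socket is down over the red cabinet's stem, which is not yet turned (horizontal distance between tkey and red_stem below 0.012 m and z of tkey in the frame of red_stem below 0.015 m and angle between tkey's own z axis and vertical below 0.18 rad and value of joint red_lock below 0.5 rad), for 0.1 s.
2. the red cabinet's stem is turned to its stop with the key on it (horizontal distance between tkey and red_stem below 0.012 m and z of tkey in the frame of red_stem below 0.015 m and angle between tkey's own z axis and vertical below 0.18 rad and value of joint red_lock above 0.7 rad), for 0.2 s.
At the end, for the whole second after the job is handed in: The red lock is turned to more than 0.68 rad (within about 10 degrees of its stop), the white lock is still below 0.25 rad, and the T-key stands at rest in the red shaft: within 12 mm of the stem's axis, its underside less than 15 mm above the shaft floor, tilted less than 10 degrees (horizontal distance between tkey and red_stem below 0.012 m and z of tkey in the frame of red_stem below 0.015 m and angle between tkey's own z axis and vertical below 0.18 rad and value of joint red_lock above 0.68 rad and value of joint white_lock below 0.25 rad and linear speed of tkey below 0.03 m/s); the robot touches nothing.
It fails at once if the white cabinet's lock is turned (value of joint white_lock above 0.3 rad).
It fails at once if the red stem is turned without the T-key (value of joint red_lock above 0.4 rad and distance between tkey and red_stem above 0.04 m).
It fails at once if the key is dropped down the shaft (faster than 0.6 m/s) (horizontal distance between tkey and red_stem below 0.04 m and z of tkey in the frame of red_stem below 0.1 m and linear speed of tkey above 0.6 m/s).
It also fails if it takes over 40 s, if anything falls off the work surface, if the arm or the gripper's body presses on something with over 40 N, if the wrist force passes 120 N, or if a joint passes its speed limit or range.

## Robot

A 6-joint arm with a two-finger parallel gripper is mounted at the origin on the work surface. World frame = base frame: x ahead of the robot, y to its left, z up, the work surface at z = 0. Lengths are in m, angles in rad, forces in N, time in s.
With the tool pointing down it reaches from about 0.25 to 0.725 m from the base axis. Payload 4 kg.
Tool frame: the origin (TCP) lies at the very end of the fingers, on their centre line; the grasp point (between the pads) lies 19 mm behind it; z points along the fingers, y is the line along which they close (so a half turn about z gives the same grasp; the last joint's range is limited). The gripper opens to 85 mm and grips with 20 to 120 N. Pads are 22 mm wide; open, the fingers measure 114 mm over their backs; the gripper's body (76 mm by 85 mm) begins 54 mm behind the grasp point. The pads swing forward as they close: fully open they stand 13 mm farther back than shut.
Start: joints at [-1.23, 0.241, 0.005, 1.335, 0, 1.571], TCP at [0.167, -0.471, 0.231] pointing down, gripper open.
Joint ranges: [-2.72, 2.72], [-1.05, 1.87], [-1.09, 1.28], [-1.99, 2.15], [-1.42, 1.44], [-3.14, 3.14]. Speed limits (rad/s): [2.79, 2.79, 3.14, 3.14, 3.14, 3.14].

## Interface

Orientations are given as [roll, pitch, yaw] about the fixed x, y, z axes, in that order (R = Rz(yaw) Ry(pitch) Rx(roll)).
In Python, from cell import env, camera, camera_info, ticket gives the robot as it stands.
- The arm moves only by the shell command python3 -m jog 'ROWS' [FORCE]. ROWS is JSON, a list of rows, each a list of 3 entries, a list of its own where there are three numbers: the gripper's target within -1 to 1 (shut at 1, half-way at 0, fully open at -1), then the shift along the tool's x, y, z in mm, then the turn, a rotation vector about the tool's x, y, z in degrees. A call has 1 to 5 rows; each row is the pose to reach, as a shift and turn from the pose commanded when the call began, along the tool's axes at that moment; what a row does not reach only later rows make up. A row lasts 1/10 s, in which the tool goes at most 50 mm and 8.59 degrees, less where a joint would pass 70% of its speed; a pose out of reach is approached as far as the arm can. A call with a gripper value outside its range is refused whole. The fingers move at their own pace and stop on an object; FORCE is the grip in N (left out, the last holds). Time passes only in rows, so rows that repeat a pose let the fingers close. It gives the time, the measured TCP pose, the force, the opening and the grip force at its end, in the units of the state.
- env.get_obs(): the state, without advancing time (a new reading comes with each control period).
- camera(name): name is "side" or "top"; returns the picture (400x640x3 uint8, red, green, blue); there is no depth.
- camera_info(name): a dict with "intrinsics" (3x3 intrinsics, pixels), "position" and "attitude" of the camera in the world. Camera axes: x right, y up, looking along -z (the intrinsics and any distortion apply to the point x, -y, -z); pixel columns grow to the right and rows downward; lengths in m; the calibration is good to about 2 mm. A picture is of the moment at which its call begins. camera_info takes no time and is no camera call.
- ticket.sign_off(): hands the job in; it is judged then, once.
The state is a dict: "time": time; "q": joint angles; "joint_velocities": joint speeds; "tau": joint torques, N m; "ee_pos": TCP position; "orientation": TCP orientation; "force": force on the tool from outside, world axes, zero at the start; "moment": the same for the moment, N m; "grip_width": finger opening in m; "finger_force": force on a finger pad.
Only numpy, scipy, OpenCV 4.12 (cv2) and the standard library are available. Lean on these libraries where they do the work, as an engineer would, in place of code of your own. Each camera call takes 0.05 s, during which the arm holds its last target. There are 200 camera calls.

## Working session

There is one attempt and no reset: what is moved stays moved. The work goes in short steps, Python scripts to look and compute and a shell command to move; the robot and the scene stay as the last step left them, time stands still between calls to the robot, and variables do not carry over. Pictures are saved under pics/ and viewed, at most 10 in all, crops included, and the job is handed in when it is done.

```bash
mkdir -p pics; ls
python3 - <<'E'
from cell import env,camera,camera_info
import cv2
o=env.get_obs(); print(o)
for n in("side","top"):
    print(n,camera_info(n)); cv2.imwrite(f"pics/{n}0.png",camera(n)[:,:,::-1])
E
```

```text
pics
{'time': 0.0, 'q': array([-1.22997686e+00,  2.41409360e-01,  3.69801392e-03,  1.33518758e+00,
       -1.20324437e-05,  1.57081417e+00]), 'joint_velocities': array([ 0.00106246, -0.00208507,  0.00143915, -0.00016192,  0.0012788 ,
        0.00125366]), 'tau': array([ 8.79502786e-04, -3.72319472e+01,  2.52406365e+01,  1.70095830e-02,
        1.58795292e-04, -6.67941734e-06]), 'ee_pos': array([ 0.16691233, -0.47063837,  0.23040476]), 'orientation': array([-3.13949005e+00,  1.20699374e-05,  3.40801643e-01]), 'force': array([-0.21844855,  0.45165941, -0.75627837]), 'moment': array([ 0.00656339,  0.03031559, -0.00509655]), 'finger_force': 0.0, 'grip_width': 0.08552474258291513}
side {'intrinsics': array([[393.72922377,   0.        , 318.98076015],
       [  0.        , 393.72922377, 195.7319912 ],
       [  0.        ,   0.        ,   1.        ]]), 'position': array([0.67113919, 0.51377074, 0.48572515]), 'attitude': array([0.87999802, 0.01220514, 2.87671232])}
top {'intrinsics': array([[434.57649274,   0.        , 318.52288672],
       [  0.        , 434.57649274, 200.29308971],
       [  0.        ,   0.        ,   1.        ]]), 'position': array([0.42595348, 0.00225663, 0.80592405]), 'attitude': array([ 0.18002999, -0.0091423 , -1.59813584])}
```

View pics/side0.png

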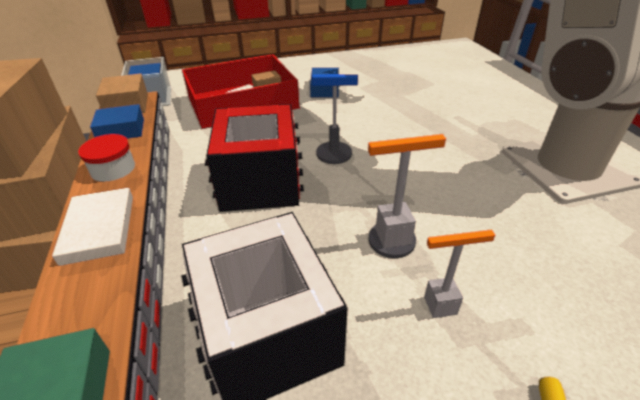

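View pics/top0.png

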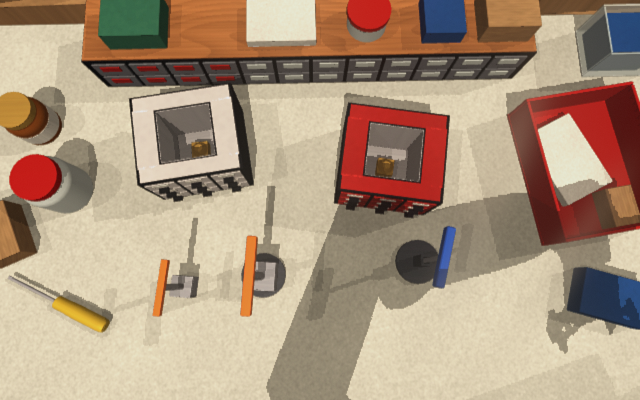

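The top view (robot base at the bottom, +x up, +y left) and the side view show three candidates:
- **Large orange T-key on a dark round stand:** top (250,275), side (405,145).
- **Small orange T-key without a stand:** top (162,288), side (460,240).
- **Blue-barred hex key:** top (445,257), side (345,80).

I choose the large one on the stand, and will check its bar length. The red cabinet's mouth is at top (394,152) with its brass stem at (385,165). The white cabinet's mouth is at top (186,133).

```bash
cat > h.py <<'E'
import numpy as np, cv2
from scipy.spatial.transform import Rotation as Rn
from cell import env,camera,camera_info
def ray(n,uv):
    c=camera_info(n); d=np.linalg.inv(c["intrinsics"])@[uv[0],uv[1],1]; d=d*[1,-1,-1]
    return c["position"], Rn.from_euler("xyz",c["attitude"]).apply(d/np.linalg.norm(d))
def plane(n,uv,z):
    p,d=ray(n,uv); return p+d*(z-p[2])/d[2]
def tri(a,b):
    p,d=ray("side",a); q,e=ray("top",b)
    s,t=np.linalg.lstsq(np.c_[d,-e],q-p,rcond=None)[0]
    return (p+s*d+q+t*e)/2, np.linalg.norm(p+s*d-q-t*e)
def blobs(im,lo,hi,amin=30):
    m=cv2.inRange(cv2.cvtColor(im,cv2.COLOR_RGB2HSV),lo,hi)
    cs,_=cv2.findContours(m,cv2.RETR_EXTERNAL,cv2.CHAIN_APPROX_NONE)
    return sorted([c for c in cs if cv2.contourArea(c)>amin],key=cv2.contourArea,reverse=True)
def bar(c):  # midpoints of short ends of min-area rect
    b=cv2.boxPoints(cv2.minAreaRect(c)); 
    if np.linalg.norm(b[0]-b[1])>np.linalg.norm(b[1]-b[2]): b=np.roll(b,-1,0)
    return (b[0]+b[1])/2,(b[2]+b[3])/2
E
cat > m.py <<'E'
from h import *
im={n:cv2.imread(f"pics/{n}0.png")[:,:,::-1] for n in("side","top")}
O=((5,190,110),(17,255,255))
B={n:[bar(c) for c in blobs(im[n],*O)] for n in im}
for n in B:
    for c in blobs(im[n],*O): print(n,cv2.contourArea(c),np.round(bar(c)).tolist())
br=blobs(im["top"],(10,110,50),(25,255,255),20)
for c in br: print("brass?",cv2.contourArea(c),cv2.boundingRect(c))
hsv=cv2.cvtColor(im["top"],cv2.COLOR_RGB2HSV)
r=cv2.inRange(hsv,(0,150,80),(4,255,255))|cv2.inRange(hsv,(174,150,80),(180,255,255))
cs,h=cv2.findContours(r,cv2.RETR_CCOMP,cv2.CHAIN_APPROX_NONE)
for i,c in enumerate(cs):
    if h[0][i][3]>=0 and cv2.contourArea(c)>1500:
        b=cv2.boxPoints(cv2.minAreaRect(c)); P=np.array([plane("top",p,.125) for p in b]); print("mouth",b.round().tolist(),P.round(4).tolist(),P.mean(0),np.linalg.norm(P-np.roll(P,1,0),axis=1))
A=np.hstack([cv2.resize(im["top"][225:330,140:300],None,fx=2.4,fy=2.4,interpolation=2),cv2.resize(im["top"][95:215,330:460],None,fx=2.1,fy=2.1,interpolation=2)])
A=np.hstack([cv2.resize(im["side"][130:320,360:510],(400,506)),cv2.resize(im["top"][90:215,330:460],(400,506))])
cv2.imwrite("pics/crop1.png",A[:,:,::-1])
E
python3 m.py
```

```text
side 789.0 [[444.0, 140.0], [369.0, 149.0]]
side 559.5 [[493.0, 235.0], [428.0, 243.0]]
top 679.0 [[251.0, 236.0], [245.0, 315.0]]
top 353.0 [[165.0, 260.0], [156.0, 315.0]]
top 73.5 [[35.0, 126.0], [8.0, 133.0]]
brass? 18015.5 (0, 0, 640, 61)
brass? 1673.0 (0, 92, 48, 46)
brass? 1658.5 (0, 200, 37, 68)
brass? 1479.5 (592, 185, 48, 44)
brass? 846.0 (52, 296, 58, 36)
brass? 801.5 (240, 236, 18, 81)
brass? 449.5 (153, 259, 17, 58)
brass? 280.5 (375, 157, 20, 21)
brass? 225.0 (191, 141, 20, 17)
brass? 55.5 (40, 116, 22, 29)
mouth [[361.0, 176.0], [368.0, 120.0], [428.0, 127.0], [421.0, 184.0]] [[0.5874, -0.077, 0.125], [0.6824, -0.0929, 0.125], [0.6671, -0.1907, 0.125], [0.5727, -0.1725, 0.125]] [ 0.62739991 -0.13324616  0.125     ] [0.09658868 0.09624418 0.0989541  0.09611976]
```

View pics/crop1.png

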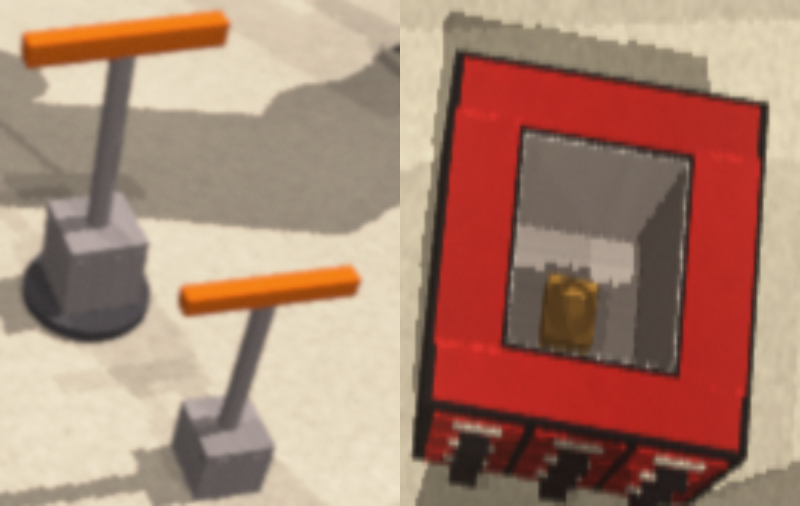

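```bash
cat > m2.py <<'E'
from h import *
np.set_printoptions(precision=4,suppress=True)
im={n:cv2.imread(f"pics/{n}0.png")[:,:,::-1] for n in("side","top")}
O=((5,190,110),(17,255,255))
for k in (0,1):
    s=sorted(bar(blobs(im["side"],*O)[k]),key=lambda p:p[0]); t=sorted(bar(blobs(im["top"],*O)[k]),key=lambda p:p[1])
    P=[tri(a,b) for a,b in zip(s,t)]; p,q=P[0][0],P[1][0]
    print("bar",k,p,q,"gap",P[0][1],P[1][1],"len",np.linalg.norm(p-q),"mid",(p+q)/2,"yaw",np.degrees(np.arctan2(*(p-q)[1::-1])))
hsv=cv2.cvtColor(im["top"],cv2.COLOR_RGB2HSV)
for nm,(x,y,w,h) in dict(red=(375,157,20,21),white=(191,141,20,17)).items():
    m=cv2.inRange(hsv[y-3:y+h+3,x-3:x+w+3],(10,110,50),(25,255,255)); c=max(cv2.findContours(m,0,1)[0],key=cv2.contourArea)+[x-3,y-3]
    r=cv2.minAreaRect(c); print(nm,r)
    for z in(.012,.025,.034): print(z,plane("top",r[0],z), [plane("top",u,z)[:2].tolist() for u in cv2.boxPoints(r)][:0])
    b=cv2.boxPoints(r); P=np.array([plane("top",u,.034)[:2] for u in b]); e=np.roll(P,-1,0)-P; print(np.degrees(np.arctan2(e[:,1],e[:,0])),np.linalg.norm(e,axis=1))
    cv2.imwrite(f"pics/stem_{nm}.png",cv2.resize(im["top"][y-12:y+h+12,x-12:x+w+12],None,fx=10,fy=10,interpolation=cv2.INTER_CUBIC)[:,:,::-1])
# red cabinet yaw
P=[plane("top",u,.125)[:2] for u in ((361,176),(368,120),(428,127),(421,184))]
e=np.roll(P,-1,0)-P; print("mouth yaws",np.degrees(np.arctan2(e[:,1],e[:,0])))
E
python3 m2.py
```

```text
bar 0 [0.489  0.0898 0.1906] [0.3802 0.0986 0.1909] gap 0.0004284187008559989 0.0010454699896980052 len 0.10914944941946701 mid [0.4346 0.0942 0.1907] yaw -4.635598804674711
bar 1 [0.4616 0.2287 0.1376] [0.38   0.2386 0.1383] gap 0.0005175122366125463 0.0010519891339549527 len 0.08218534489834504 mid [0.4208 0.2336 0.1379] yaw -6.9026982027237285
red ((384.2947998046875, 167.08380126953125), (17.33452033996582, 18.627004623413086), 8.746161460876465)
0.012 [ 0.6307 -0.1347  0.012 ] []
0.025 [ 0.6273 -0.1324  0.025 ] []
0.034 [ 0.625  -0.1309  0.034 ] []
[ -11.3755 -100.4926  168.219    79.5553] [0.0354 0.0318 0.0353 0.0316]
white ((200.35365295410156, 148.68295288085938), (14.908257484436035, 18.22120475769043), 83.6598129272461)
0.012 [0.6752 0.212  0.012 ] []
0.025 [0.6711 0.2085 0.025 ] []
0.034 [0.6683 0.2062 0.034 ] []
[ -84.7384 -172.9475   95.1998    7.471 ] [0.0334 0.0287 0.0332 0.0286]
mouth yaws [ -9.4979 -98.3758 169.2018  80.7498]
```

View pics/stem_red.png

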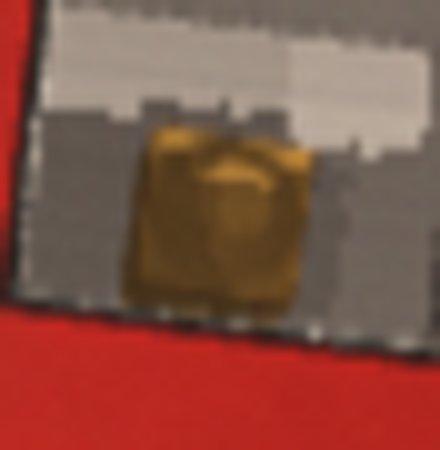

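The red stem is at about pixel (384,167), a roughly square top aligned with the shaft, near its centre. The triangulated bars are 109 mm long (the chosen key) and 82 mm (the decoy). Next I lift a little and check which way the wrist joint turns.

```bash
cat > go.py <<'E'
import sys; from h import *
np.set_printoptions(precision=4,suppress=True)
o=env.get_obs(); R=Rn.from_euler("xyz",o["orientation"])
print("t",o["time"],"pos",o["ee_pos"],"rpy",np.degrees(o["orientation"]),"q",o["q"],"F",o["force"],"M",o["moment"],"w",o["grip_width"],o["finger_force"])
if len(sys.argv)>4:
    x,y,z,yaw=map(float,sys.argv[1:5])
    print("shift mm",R.inv().apply(np.array([x,y,z])-o["ee_pos"])*1e3,"turn deg",np.degrees((R.inv()*Rn.from_euler("xyz",[180,0,yaw],degrees=True)).as_rotvec()))
E
python3 -m jog '[[-1,[0,0,-50],[0,0,8]],[-1,[0,0,-60],[0,0,8]]]'; python3 go.py .4346 .0942 .29 -4.6;python3 go.py .4346 .0942 .29 175.4
```

```text
time: 0.3
ee_pos: [0.1674, -0.472, 0.2945]
orientation: [3.138, -0.001, 0.199]
force: [0.1, -0.8, 0.8]
grip_width: 0.085
finger_force: 0.0
t 0.3 pos [ 0.1674 -0.472   0.2945] rpy [179.7739  -0.0323  11.4274] q [-1.23    0.2214  0.1433  1.4887  0.      1.7121] F [ 0.0962 -0.7545  0.8442] M [-0.0977 -0.0228  0.0085] w 0.08501917660009474 0.0
shift mm [ 374.0955 -502.0262    2.7224] turn deg [ 0.2201 -0.0638 16.0273]
t 0.3 pos [ 0.1674 -0.472   0.2945] rpy [179.7739  -0.0323  11.4274] q [-1.23    0.2214  0.1433  1.4887  0.      1.7121] F [ 0.0962 -0.7545  0.8442] M [-0.0977 -0.0228  0.0085] w 0.08501917660009474 0.0
shift mm [ 374.0955 -502.0262    2.7224] turn deg [   0.0918    0.3171 -163.9724]
```

Positive tool turn raises q6, so I'll grip with yaw about 175° (q6 ≈ 0.3), which leaves room for the clockwise turn.

```bash
python3 -m jog '[[-1,[30,-40,0],[0,0,-8.5]],[-1,[60,-80,0],[0,0,-17]],[-1,[90,-120,0],[0,0,-25.5]],[-1,[120,-160,0],[0,0,-34]],[-1,[150,-200,0],[0,0,-42.5]]]' >/dev/null; python3 -m jog '[[-1,[0,0,0],[0,0,-8.5]],[-1,[0,0,0],[0,0,-17]],[-1,[0,0,0],[0,0,-25.5]],[-1,[0,0,0],[0,0,-34]],[-1,[0,0,0],[0,0,-42]]]' >/dev/null; python3 go.py .4346 .0942 .29 175.4
```

```text
t 1.3 pos [ 0.2743 -0.2452  0.2913] rpy [179.989    0.0126  96.4312] q [-0.7295 -0.0444 -0.1603  1.4546 -0.      0.7291] F [ 0.1646 -0.2817  0.4489] M [0.0297 0.0268 0.0194] w 0.08547112535513116 0.0
shift mm [319.3138 197.3272   1.2758] turn deg [  0.0005   0.0181 -78.9688]
```

```bash
python3 -m jog '[[-1,[40,25,0],[0,0,-8]],[-1,[80,50,0],[0,0,-16]],[-1,[120,75,0],[0,0,-24]],[-1,[160,99,0],[0,0,-32]],[-1,[200,124,0],[0,0,-40]]]' >/dev/null; python3 go.py .4346 .0942 .26 175.4
```

```text
t 1.8 pos [ 0.377  -0.0317  0.2915] rpy [179.9666   0.0619 136.3784] q [-0.0837 -0.024  -0.1402  1.4534 -0.0002  0.6777] F [ 1.1288 -0.4916 -0.4443] M [-0.0604 -0.137  -0.0022] w 0.08520933610868145 0.0
shift mm [ 45.184  130.8525  31.5434] turn deg [  0.011    0.0708 -39.0215]
```

```bash
python3 -m jog '[[-1,[15,43,10],[0,0,-8]],[-1,[30,87,20],[0,0,-16]],[-1,[45,131,31],[0,0,-24]],[-1,[45,131,31],[0,0,-32]],[-1,[45,131,31],[0,0,-39]]]' >/dev/null; python3 -m jog '[[-1,[0,0,0],[0,0,0]],[-1,[0,0,0],[0,0,0]]]' >/dev/null; python3 go.py .4346 .0942 .172 175.4
python3 - <<'E'
from h import *
a,b=camera("side"),camera("top"); cv2.imwrite("pics/v1.png",np.vstack([a[60:290,200:560],b[180:360,160:520]])[:,:,::-1])
E
```

```text
t 2.5 pos [0.435  0.0921 0.2603] rpy [179.9988  -0.0011 174.8993] q [ 0.2087  0.1193 -0.0689  1.3827  0.      0.2977] F [ 0.499  -0.1859  0.6447] M [-0.0187  0.0686  0.0166] w 0.08575633622071005 0.0
shift mm [ 0.6086  2.0319 88.2601] turn deg [ 0.0012 -0.0011 -0.5007]
```

View pics/v1.png

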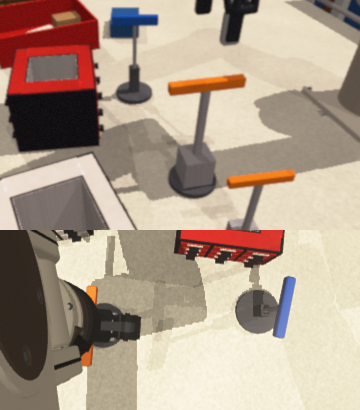

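Run:
```python
from h import *
def proj(n,P):
    c=camera_info(n); p=Rn.from_euler("xyz",c["attitude"]).inv().apply(np.array(P)-c["position"])*[1,-1,-1]
    u=c["intrinsics"]@p; return u[:2]/u[2]
for n in("side","top"):
    for P in ([.435,.092,.26],[.435,.092+.05,.26],[.435,.092-.05,.26],[.435,.094,.19]): print(n,P,proj(n,P).round())
cv2.imwrite("pics/v2.png",np.hstack([cv2.resize(camera("side")[0:180,330:530],(400,360)),cv2.resize(camera("top")[200:360,160:360],(400,320))[:360] if 0 else cv2.resize(camera("top")[190:370,160:360],(400,360))])[:,:,::-1])
```

```text
side [0.435, 0.092, 0.26] [413.  97.]
side [0.435, 0.14200000000000002, 0.26] [431. 115.]
side [0.435, 0.041999999999999996, 0.26] [397.  82.]
side [0.435, 0.094, 0.19] [406. 145.]
top [0.435, 0.092, 0.26] [242. 274.]
top [0.435, 0.14200000000000002, 0.26] [201. 275.]
top [0.435, 0.041999999999999996, 0.26] [282. 273.]
top [0.435, 0.094, 0.19] [249. 275.]
```

View pics/v2.png

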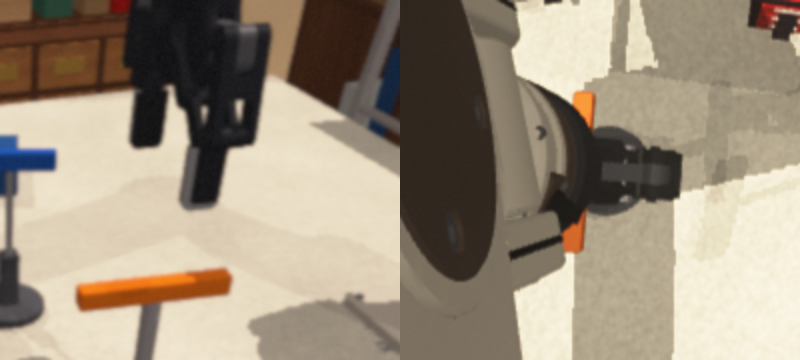

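The crops show the fingers at side px (400,70) and (430,103), straddling the spot over the bar, which agrees with the projection. Now I descend and grip.

```bash
python3 -m jog '[[-1,[0.6,2,20],[0,0,-0.5]],[-1,[0.6,2,42],[0,0,-0.5]],[-1,[0.6,2,64],[0,0,-0.5]],[-1,[0.6,2,80],[0,0,-0.5]],[-1,[0.6,2,88],[0,0,-0.5]]]' 70 && python3 -m jog '[[0.3,[0,0,0],[0,0,0]],[1,[0,0,0],[0,0,0]],[1,[0,0,0],[0,0,0]],[1,[0,0,0],[0,0,0]],[1,[0,0,0],[0,0,0]]]' 70 && python3 -m jog '[[1,[0,0,0],[0,0,0]],[1,[0,0,0],[0,0,0]]]'; python3 go.py
```

```text
time: 3.2
ee_pos: [0.4337, 0.0937, 0.171]
orientation: [-3.141, -0.002, 3.062]
force: [0.3, -0.2, -0.2]
grip_width: 0.0853
finger_force: 0.0
time: 3.7
ee_pos: [0.4351, 0.0942, 0.173]
orientation: [3.141, 0.001, 3.063]
force: [-2.8, -6.0, 17.0]
grip_width: 0.0127
finger_force: 64.3
time: 3.9
ee_pos: [0.4352, 0.0941, 0.1731]
orientation: [3.142, 0.002, 3.063]
force: [-0.3, -1.6, 5.4]
grip_width: 0.0127
finger_force: 69.2
t 3.9 pos [0.4352 0.0941 0.1731] rpy [179.9966   0.1003 175.5221] q [ 0.2133  0.1682 -0.2428  1.1581 -0.0004  0.2915] F [-0.3148 -1.5851  5.4377] M [-0.2585  0.0577 -0.0112] w 0.012696663712472637 69.20659725554287
```

```bash
python3 -m jog '[[1,[0,0,-15],[0,0,0]],[1,[0,0,-45],[0,0,0]],[1,[0,0,-80],[0,0,0]],[1,[0,0,-120],[0,0,0]],[1,[0,0,-145],[0,0,0]]]' && python3 -m jog '[[1,[0,0,0],[0,0,0]],[1,[0,0,0],[0,0,0]]]'; python3 go.py .627 -.133 .318 169.5
python3 - <<'E'
from h import *
a,b=camera("side"),camera("top"); cv2.imwrite("pics/v3.png",np.vstack([a[0:250,300:560],b[200:330,160:420]])[:,:,::-1])
E
```

```text
time: 4.4
ee_pos: [0.4347, 0.0944, 0.3191]
orientation: [3.141, 0.001, 3.064]
force: [-0.6, 0.2, -3.4]
grip_width: 0.0129
finger_force: 68.6
time: 4.6
ee_pos: [0.4342, 0.0942, 0.316]
orientation: [-3.141, -0.002, 3.064]
force: [-0.3, -0.0, -3.6]
grip_width: 0.0128
finger_force: 68.7
t 4.6 pos [0.4342 0.0942 0.316 ] rpy [-179.9861   -0.0906  175.5297] q [0.2135 0.1089 0.0626 1.526  0.0002 0.2915] F [-0.2965 -0.0268 -3.6107] M [-0.0043  0.0849  0.0178] w 0.012817062489924633 68.66114770062268
shift mm [-209.8863 -211.482    -2.243 ] turn deg [-0.0186 -0.0898  6.0297]
```

View pics/v3.png

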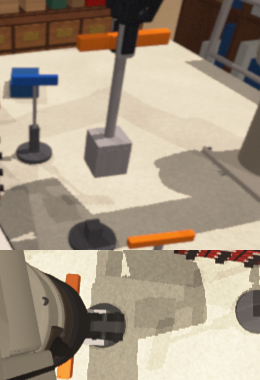

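The key is held at the bar's centre and hangs upright, clear of its post (side crop: bar at (125,40), socket at (108,150)). Now I carry it over the red shaft.

```bash
python3 -m jog '[[1,[-20,-20,0],[0,0,1]],[1,[-50,-50,0],[0,0,2]],[1,[-80,-80,0],[0,0,4]],[1,[-110,-110,0],[0,0,5]],[1,[-140,-140,0],[0,0,6]]]' >/dev/null && python3 go.py .627 -.133 .318 169.5
```

```text
t 5.2 pos [ 0.5632 -0.0575  0.3147] rpy [-179.9963   -0.2547  169.4902] q [-0.1019  0.3668  0.3935  1.6019  0.0003  0.0815] F [ 0.5799  0.52   -2.1307] M [ 0.1052 -0.0204  0.0051] w 0.012891423626691717 68.65199756808579
shift mm [-76.4333 -62.5867  -3.6193] turn deg [-0.0037 -0.2547 -0.0098]
```

```bash
python3 -m jog '[[1,[-32,-26,-1],[0,0,0]],[1,[-56,-46,-2],[0,0,0]],[1,[-76,-62,-3],[0,0,0]],[1,[-76,-62,-3],[0,0,0]],[1,[-76,-62,-3],[0,0,0]]]' >/dev/null && python3 go.py .627 -.133 .318 169.5
cat > look.py <<'E'
from h import *
import sys
a,b=camera("side"),camera("top"); cv2.imwrite(sys.argv[1],np.vstack([cv2.resize(a[0:220,170:370],(400,440)),cv2.resize(b[80:220,300:520],(400,150))])[:,:,::-1]) if 0 else cv2.imwrite(sys.argv[1],np.hstack([cv2.resize(a[0:220,160:360],(400,440)),cv2.resize(b[70:290,300:500],(400,440))])[:,:,::-1])
E
python3 look.py pics/v4.png
```

```text
t 5.7 pos [ 0.6261 -0.1314  0.317 ] rpy [179.9631  -0.3297 169.4682] q [-0.207   0.5434  0.6743  1.7074  0.0005 -0.0232] F [ 0.2073 -0.1973 -3.7562] M [ 0.0317 -0.0291  0.0006] w 0.01267760877224957 68.67109039798379
shift mm [-1.1634 -1.458  -0.9732] turn deg [ 0.037  -0.3297 -0.0319]
```

View pics/v4.png

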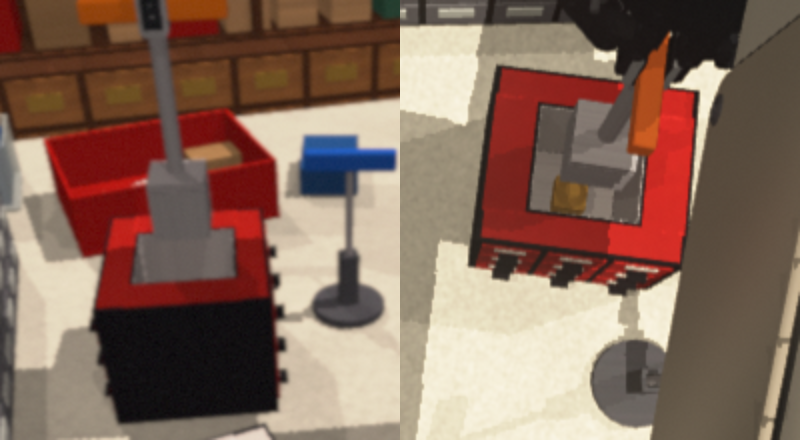

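In v4 the socket hangs over the red shaft mouth: side crop (180,200), top crop (605,145), with the brass stem visible at (570,195). I lower it, watching the force.

```bash
python3 -m jog '[[1,[-1,-1.5,10],[0,0.3,0]],[1,[-1,-1.5,30],[0,0.3,0]],[1,[-1,-1.5,50],[0,0.3,0]],[1,[-1,-1.5,70],[0,0.3,0]],[1,[-1,-1.5,85],[0,0.3,0]]]' && python3 -m jog '[[1,[0,0,5],[0,0,0]],[1,[0,0,10],[0,0,0]],[1,[0,0,10],[0,0,0]]]'; python3 go.py .627 -.133 .174 169.5
```

```text
time: 6.3
ee_pos: [0.6262, -0.1317, 0.2335]
orientation: [3.142, -0.007, 2.96]
force: [-0.3, 0.6, -4.4]
grip_width: 0.0127
finger_force: 68.7
time: 6.6
ee_pos: [0.6272, -0.1324, 0.2253]
orientation: [-3.142, -0.005, 2.959]
force: [-0.7, 0.6, -2.4]
grip_width: 0.0127
finger_force: 68.6
t 6.6 pos [ 0.6272 -0.1324  0.2253] rpy [-179.9998   -0.3098  169.5555] q [-0.208   0.539   0.4318  1.469  -0.0001 -0.0257] F [-0.6931  0.6095 -2.373 ] M [-0.0148 -0.0305  0.0166] w 0.01274341095068004 68.64579236134887
shift mm [-0.1884 -0.6168 51.2518] turn deg [-0.0004 -0.3098  0.0555]
```

```bash
python3 -m jog '[[1,[0,0,8],[0,0,0]],[1,[0,0,16],[0,0,0]],[1,[0,0,24],[0,0,0]],[1,[0,0,24],[0,0,0]]]' && python3 -m jog '[[1,[0,0,6],[0,0,0]],[1,[0,0,12],[0,0,0]],[1,[0,0,18],[0,0,0]],[1,[0,0,18],[0,0,0]]]'; python3 go.py .627 -.133 .174 169.5
```

```text
time: 7.0
ee_pos: [0.6262, -0.1326, 0.1993]
orientation: [3.141, -0.009, 2.959]
force: [-0.4, 0.0, -3.5]
grip_width: 0.013
finger_force: 68.7
time: 7.4
ee_pos: [0.6264, -0.1326, 0.1819]
orientation: [3.142, -0.008, 2.959]
force: [-1.2, 0.9, -3.7]
grip_width: 0.0129
finger_force: 68.7
t 7.4 pos [ 0.6264 -0.1326  0.1819] rpy [179.9954  -0.4378 169.5256] q [-0.2085  0.5526  0.3425  1.3684 -0.0001 -0.0257] F [-1.2162  0.877  -3.738 ] M [ 0.0236 -0.029   0.011 ] w 0.012899471258142918 68.69217334315181
shift mm [-0.7048 -0.3257  7.8889] turn deg [ 0.0045 -0.4378  0.0256]
```

```bash
python3 -m jog '[[1,[0,0,3],[0,0,0]],[1,[0,0,6],[0,0,0]],[1,[0,0,6],[0,0,0]]]' && python3 -m jog '[[1,[0,0,1.5],[0,0,0]],[1,[0,0,1.5],[0,0,0]]]'; python3 go.py .627 -.133 .174 169.5
```

```text
time: 7.7
ee_pos: [0.6269, -0.1326, 0.1769]
orientation: [3.142, -0.006, 2.959]
force: [0.0, -0.3, -3.0]
grip_width: 0.0125
finger_force: 68.7
time: 7.9
ee_pos: [0.6271, -0.1327, 0.1758]
orientation: [3.142, -0.005, 2.959]
force: [-0.6, 0.2, -3.5]
grip_width: 0.0129
finger_force: 68.7
t 7.9 pos [ 0.6271 -0.1327  0.1758] rpy [179.9987  -0.2992 169.5256] q [-0.2085  0.5546  0.33    1.3514 -0.0001 -0.0257] F [-0.5671  0.1846 -3.4716] M [ 0.0523 -0.0146  0.0029] w 0.012928471568043052 68.69327383115888
shift mm [ 0.0553 -0.3149  1.7784] turn deg [ 0.0012 -0.2992  0.0256]
```

```bash
python3 -m jog '[[1,[0,0,1],[0,0,0]],[1,[0,0,1],[0,0,6]],[1,[0,0,1],[0,0,12]],[1,[0,0,1],[0,0,18]],[1,[0,0,1],[0,0,18]]]' && python3 go.py && python3 -m jog '[[1,[0,0,0],[0,0,6]],[1,[0,0,0],[0,0,12]],[1,[0,0,0],[0,0,18]],[1,[0,0,0],[0,0,24]],[1,[0,0,0],[0,0,24]]]' >/dev/null; python3 go.py .627 -.133 .174 100
```

```text
time: 8.4
ee_pos: [0.6275, -0.1326, 0.1753]
orientation: [-3.14, -0.004, 2.645]
force: [0.1, -0.2, -2.4]
grip_width: 0.0127
finger_force: 68.9
t 8.4 pos [ 0.6275 -0.1326  0.1753] rpy [-179.9363   -0.2309  151.5454] q [-0.2084  0.5546  0.3286  1.349   0.0001  0.2883] F [ 0.1005 -0.1649 -2.3762] M [ 0.0382 -0.0741  0.0141] w 0.012677361021203643 68.86599683202803
t 8.9 pos [ 0.6277 -0.1327  0.1752] rpy [-179.8597   -0.1634  127.6532] q [-0.2084  0.5548  0.3288  1.3485 -0.      0.7052] F [ 0.3469  0.9239 -2.4386] M [ 0.0283 -0.3672 -0.0796] w 0.012710318204871889 68.80894308909774
shift mm [ 0.2153 -0.7241  1.1824] turn deg [-0.177  -0.1264 27.6533]
```

```bash
python3 -m jog '[[1,[0,0,0],[0,0,6]],[1,[0,0,0],[0,0,12]],[1,[0,0,0],[0,0,17]],[1,[0,0,0],[0,0,17]]]' >/dev/null; python3 go.py; python3 -m jog '[[1,[0,0,0],[0,0,4]],[1,[0,0,0],[0,0,4]]]' >/dev/null; python3 go.py;  python3 -m jog '[[1,[0,0,0],[0,0,4]],[1,[0,0,0],[0,0,4]]]' >/dev/null; python3 go.py
```

```text
t 9.3 pos [ 0.6276 -0.1328  0.1752] rpy [-179.8109   -0.1138  110.7147] q [-0.2085  0.5547  0.3287  1.3486 -0.0001  1.0008] F [ 1.0132  0.4472 -1.4637] M [ 0.0434 -0.4796 -0.0574] w 0.012450831762892207 68.86257070116699
t 9.5 pos [ 0.6275 -0.1328  0.1752] rpy [-179.792    -0.1047  106.7362] q [-0.2085  0.5548  0.3287  1.3488 -0.0001  1.0702] F [ 1.5142 -0.4769 -1.268 ] M [ 0.0135 -0.4224 -0.0266] w 0.012393390874468418 68.91364141367376
t 9.7 pos [ 0.6275 -0.1328  0.1752] rpy [-179.7758   -0.0938  102.7241] q [-0.2085  0.5548  0.3286  1.3489 -0.0001  1.1402] F [ 1.6193  0.773  -0.9542] M [-0.0326 -0.4574 -0.0268] w 0.012869158323808878 68.96588363684714
```

```bash
python3 -m jog '[[1,[0,0,0],[0,0,3]],[1,[0,0,0],[0,0,3]]]' >/dev/null; python3 go.py; python3 -m jog '[[1,[0,0,0],[0,0,3]],[1,[0,0,0],[0,0,3]]]' >/dev/null; python3 go.py
```

```text
t 9.9 pos [ 0.6275 -0.1328  0.1752] rpy [-179.7718   -0.0804   99.7232] q [-0.2085  0.5547  0.3286  1.3489 -0.0002  1.1926] F [ 1.317   0.4735 -1.4383] M [-0.065  -0.4549 -0.0012] w 0.012802188199535967 69.0184258762747
t 10.1 pos [ 0.6274 -0.1328  0.1752] rpy [-179.7584   -0.0719   96.6992] q [-0.2085  0.5547  0.3286  1.349  -0.0002  1.2454] F [ 0.9586  0.1517 -1.072 ] M [-0.0514 -0.4793 -0.0014] w 0.012658433768935964 69.07349484041333
```

```bash
for i in 1; do :; done; python3 -m jog '[[1,[0,0,0],[0,0,3]],[1,[0,0,0],[0,0,3]]]' >/dev/null; python3 go.py
python3 - <<'E'
from h import *
np.set_printoptions(precision=4,suppress=True)
a,b=camera("side"),camera("top")
O=((5,190,110),(17,255,255))
for n,i in(("side",a),("top",b)):
    for c in blobs(i,*O,40):
        P=[plane(n,u,.192)[:2] for u in bar(c)]; d=P[0]-P[1]; print(n,cv2.contourArea(c),np.array(bar(c)).round().tolist(),np.array(P).tolist(),np.degrees(np.arctan2(d[1],d[0])))
cv2.imwrite("pics/v5.png",np.hstack([cv2.resize(a[20:220,160:360],(400,400)),cv2.resize(b[70:270,300:500],(400,400))])[:,:,::-1])
E
```

```text
t 10.3 pos [ 0.6274 -0.1327  0.1752] rpy [-179.7534   -0.0592   93.714 ] q [-0.2084  0.5547  0.3286  1.3491 -0.0002  1.2976] F [0.9147 0.5214 0.1784] M [-0.1092 -0.4827  0.2244] w 0.012699042480916 69.14575444534421
side 562.5 [[493.0, 235.0], [428.0, 243.0]] [[0.4247327124763929, 0.28148878697788365], [0.49481650859993, 0.27340143137755013]] 173.41743916695455
side 237.0 [[241.0, 76.0], [256.0, 110.0]] [[0.6294084593027973, -0.20833870606141647], [0.6215944768350791, -0.06401819559775734]] -86.90084591134557
top 344.5 [[165.0, 260.0], [156.0, 315.0]] [[0.458560096862341, 0.21062209597431703], [0.38412604276822754, 0.21919898328352927]] -6.573089089709356
top 250.5 [[398.0, 138.0], [365.0, 141.0]] [[0.628317039729114, -0.12680550280462446], [0.6252639078574471, -0.07767047971386183]] -86.44434991378856
top 107.0 [[38.0, 123.0], [8.0, 133.0]] [[0.6636770272688784, 0.4043268653366928], [0.6490865791452683, 0.4456942669731857]] -70.57204989629
```

View pics/v5.png

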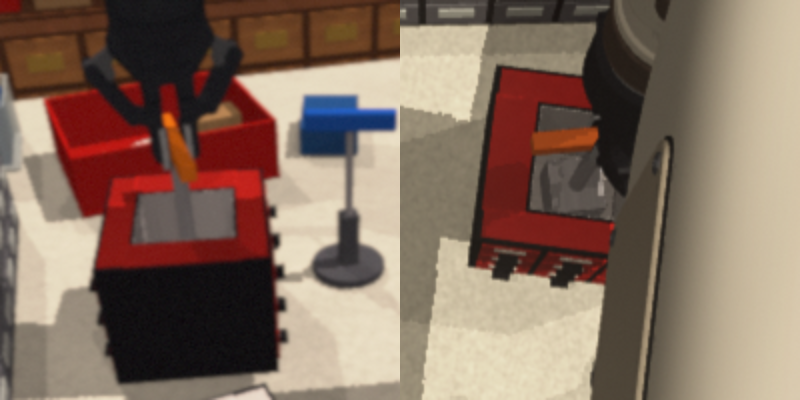

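The bar's yaw, measured at −86.5°, follows the tool, so the key isn't slipping in the grip. Mz has just jumped to +0.22, which suggests the stop. I confirm with a little more turn.

```bash
python3 -m jog '[[1,[0,0,0],[0,0,1.5]],[1,[0,0,0],[0,0,1.5]]]' >/dev/null; python3 go.py; python3 -m jog '[[1,[0,0,0],[0,0,1.5]],[1,[0,0,0],[0,0,1.5]],[1,[0,0,0],[0,0,1.5]]]' >/dev/null; python3 go.py
```

```text
t 10.6 pos [ 0.6273 -0.1327  0.1752] rpy [-179.7474   -0.0539   92.0769] q [-0.2084  0.5547  0.3285  1.3491 -0.0002  1.3262] F [1.3068 0.9221 1.0959] M [-0.0579 -0.4902  0.4641] w 0.012873491694723687 69.39956285990775
t 10.9 pos [ 0.6273 -0.1327  0.1752] rpy [-179.7432   -0.05     90.557 ] q [-0.2084  0.5547  0.3285  1.3492 -0.0001  1.3527] F [ 0.2831 -0.8534  1.5906] M [-0.0455 -0.4849  0.6821] w 0.012938296726966591 69.78951298166066
```

Torque rises linearly with angle, so this is the stop. I back off to unload it, release, and retreat.

```bash
python3 -m jog '[[1,[0,0,0.5],[0,0,-5]],[1,[0,0,0.5],[0,0,-5]]]' 20 && python3 -m jog '[[0.6,[0,0,0],[0,0,0]],[0.2,[0,0,0],[0,0,0]],[-0.2,[0,0,0],[0,0,0]],[-0.6,[0,0,0],[0,0,0]],[-1,[0,0,0],[0,0,0]]]' && python3 -m jog '[[-1,[0,0,0],[0,0,0]],[-1,[0,0,-10],[0,0,0]],[-1,[0,0,-30],[0,0,0]],[-1,[0,0,-60],[0,0,0]],[-1,[0,0,-90],[0,0,0]]]'; python3 go.py .45 -.133 .27 95
```

```text
time: 11.1
ee_pos: [0.6274, -0.1328, 0.1751]
orientation: [-3.138, -0.001, 1.666]
force: [1.3, 0.3, 5.3]
grip_width: 0.0131
finger_force: 69.8
time: 11.6
ee_pos: [0.6269, -0.1327, 0.174]
orientation: [-3.136, -0.002, 1.667]
force: [0.3, 0.5, 0.3]
grip_width: 0.0745
finger_force: 0.0
time: 12.1
ee_pos: [0.6273, -0.1327, 0.2658]
orientation: [-3.136, -0.002, 1.667]
force: [0.9, -0.6, 0.1]
grip_width: 0.0858
finger_force: 0.0
t 12.1 pos [ 0.6273 -0.1327  0.2658] rpy [-179.6925   -0.0864   95.5217] q [-0.2084  0.5362  0.5307  1.5709 -0.0002  1.266 ] F [ 0.9033 -0.6022  0.0874] M [-0.0269 -0.0674  0.0208] w 0.08579519094381743 0.0
shift mm [  16.7824 -176.5184   -3.2689] turn deg [-0.3079 -0.085   0.522 ]
```

```bash
python3 -m jog '[[-1,[0,-40,-20],[0,0,0]],[-1,[0,-80,-30],[0,0,0]],[-1,[0,-120,-30],[0,0,0]],[-1,[0,-160,-30],[0,0,0]],[-1,[0,-200,-30],[0,0,0]]]' >/dev/null;python3 -m jog '[[-1,[0,0,0],[0,0,0]],[-1,[0,0,0],[0,0,0]]]'
python3 - <<'E'
from h import *
np.set_printoptions(precision=4,suppress=True)
a,b=camera("side"),camera("top")
O=((5,190,110),(17,255,255))
S=[sorted(bar(c),key=lambda p:p[1]) for c in blobs(a,*O,40)]; T=[sorted(bar(c),key=lambda p:-p[0]) for c in blobs(b,*O,40)]
print(S,T)
for s in S[1:2]:
    for t in T[:2]:
        P=[tri(u,v) for u,v in zip(s,t)]; print(P,"mid",(P[0][0]+P[1][0])/2)
cv2.imwrite("pics/v6.png",np.hstack([cv2.resize(a[20:220,160:360],(400,400)),cv2.resize(b[70:270,300:500],(400,400))])[:,:,::-1])
E
```

```text
time: 12.8
ee_pos: [0.4285, -0.1523, 0.2968]
orientation: [-3.139, -0.0, 1.666]
force: [1.6, -0.3, 0.5]
grip_width: 0.0857
finger_force: 0.0
[[array([493.0728, 234.5726], dtype=float32), array([427.9818, 242.8569], dtype=float32)], [array([238.222 ,  76.2925], dtype=float32), array([257.8029, 110.1141], dtype=float32)]] [[array([440.1902, 133.9655], dtype=float32), array([364.5438, 141.2861], dtype=float32)], [array([164.8998, 259.835 ], dtype=float32), array([156.6553, 314.7983], dtype=float32)], [array([ 41.5195, 117.592 ], dtype=float32), array([ 11.5956, 135.1336], dtype=float32)]]
[(array([ 0.6332, -0.1879,  0.1991]), np.float64(0.00559313888679348)), (array([ 0.6217, -0.0761,  0.1875]), np.float64(0.007558136995249216))] mid [ 0.6275 -0.132   0.1933]
[(array([0.552 , 0.1567, 0.3347]), np.float64(0.20220163852835377)), (array([0.5164, 0.1657, 0.3162]), np.float64(0.24710303926562338))] mid [0.5342 0.1612 0.3255]
```

View pics/v6.png

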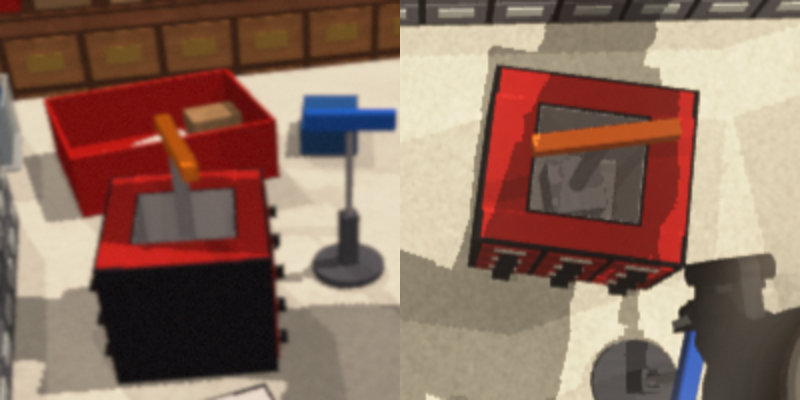

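The key stands upright in the red shaft (bar at top crop (605,137)). Its bar centre is at (0.627, −0.132, 0.193), directly over the stem and at seated height, and the gripper is clear.

```bash
python3 -c "
from cell import ticket
print(ticket.sign_off())"
```

```text
the job is handed in; nothing more can be done
None
```

I handed the job in at about 13 s: the red cabinet's lock is turned clockwise to its stop, the T-key stands upright in the shaft, the white lock was not touched, and the hand-in returned no verdict.

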